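# Bolt the mould tray at the loading station

## Robot

A 7-joint arm with a two-finger parallel gripper is mounted at the origin on the work surface. World frame = base frame: x ahead of the robot, y to its left, z up, the work surface at z = 0. Lengths are in m, angles in rad, forces in N, time in s.
With the tool pointing down it reaches from about 0.425 to 0.925 m from the base axis. Payload 6.8 kg.
Tool frame: the origin (TCP) lies midway between the tips of the shut fingers; the grasp point (between the pads) lies bot.grasp_offset behind it (bot.grasp_offset is the distance from the TCP to the grasp point, in m); y points along the fingers, z is the direction in which the jaws open and shut, and the axes are right-handed (so a half turn about y gives the same grasp; the last joint's range is limited). The gripper opens to 85 mm and grips with 20 to 120 N. Pads are 22 mm wide; open, the fingers measure 114 mm over their backs; the gripper's body (76 mm by 85 mm) begins 54 mm behind the grasp point. The pads swing forward as they close: fully open they stand 13 mm farther back than shut.
Start: joints at [-1.323, 0.477, 0.022, 1.555, -0.011, 1.109, -0.083], TCP at [0.235, 0.633, 0.231] pointing down, gripper open.
Joint ranges: [-2.96, 2.96], [-0.34, 2.1], [-1.41, 1.46], [0.24, 2.44], [-1.37, 4.51], [0.17, 1.92], [-2.96, 2.96]. Speed limits (rad/s): [2.39, 2.39, 3.14, 3.14, 3.14, 3.14, 3.14].

## Interface

Orientations are given as a unit quaternion [w, x, y, z].
In Python, from plant import bot, cams, job_done gives the robot as it stands. The module is installed in compiled form; this text tells all that it offers.
- The arm moves only by the tool send_rows, never from a script. Its argument "series" is a list of rows, each an object with "angular": the turn, a rotation vector about the tool's x, y, z in rad, a list of three; "slide": the shift along the tool's x, y, z in mm, a list of three; "fingers": the closure in counts, from 0 (fully open) to 255 (shut). In form: [{"angular": [ax, ay, az], "slide": [dx, dy, dz], "fingers": fingers}, ...]. A call has 1 to 8 rows; each row is the pose to reach, as a shift and turn from the pose measured when the call began, along the tool's axes at that moment; what a row does not reach only later rows make up. A row lasts 1/12 s, in which the tool goes at most 41.7 mm and 7.16 degrees, less where a joint would pass 70% of its speed; a pose out of reach is approached as far as the arm can. A call with a gripper value outside its range is refused whole. The fingers move at their own pace and stop on an object; the grip force is fixed at half the most. Time passes only in rows, so rows that repeat a pose let the fingers close. It gives the time, the measured TCP pose, the force and the opening at its end, in the units of the state.
- bot.sense(): the state, without advancing time (a new reading comes with each control period).
- cams.capture(name): name is "scene" or "side" or "wrist"; returns a dict with "pixels" (420x560x3 uint8, blue, green, red), "fx", "fy", "cx", "cy" (pixels), "k1" (the pictures are not rectified: a ray, as slopes to the right and down, at radius r is drawn at 1 + k1 r^2 times it, then the intrinsics apply), "pose" (4x4, takes a point from camera to world coordinates); the wrist camera has in their place "mount" (4x4, takes a point from camera to tool coordinates, whose origin is the TCP and whose axes are the tool frame's). Camera axes: x right, y down, z forward; pixel columns grow to the right and rows downward; lengths in m; the calibration is good to about 2 mm. A picture is of the moment at which its call begins: read the wrist's pose just before it. There is no depth.
- job_done(): hands the job in, once; it reports no verdict.
The state is a dict: "t": time; "qpos": joint angles; "qvel": joint speeds; "joint_torque": joint torques, N m; "position": TCP position; "tcp_rot": TCP orientation; "ft_force": force on the tool from outside, world axes, zero at the start; "wrist_torque": the same for the moment, N m; "grip_width": finger opening in m.
Only numpy, scipy, OpenCV 4.12 (cv2) and the standard library are available. Lean on these libraries where they do the work, as an engineer would, in place of code of your own. Each camera call takes 0.05 s, during which the arm holds its last target.

## Task

Secure the mould tray without gripping anything: with the fingers shut, push the tray back on its rails until it is home against the end stop, then push the ball knob of the barrel bolt along its slot until the bolt is fully home in the tray's side bar, and push the knob round the corner of the L-shaped slot, down to the end of the short leg, so that the bolt cannot slide back. Leave the bin, the can and the steel bar where they are.

Things in the scene. Friction and masses are not known exactly. Their poses are not given: they have to be found in the camera images.
- bed: Loading station: fixed mint-green steel plate 290 x 320 x 12 mm with two rails along its x axis under the mould tray, end stop at the +x end, barrel bolt at the +y side. Origin on the work surface, z up; x points away from the robot, within 0.35 rad of world x. The plate spans x -160 to 130, y -110 to 210 mm. 'Bed' coordinates below are mm in this frame.
- tray (a joint): How far the mould tray stands out from home, m: 0 = home at the end stop, to 0.058 out towards bed -x; starts 0.030 to 0.055. 2 to 3.5 kg, slides with 3 N friction, stays where left. At home: plate x -80 to 80, y -82 to 82, top z 42; mould x -28 to 76, y -50 to 42, top z 87, guide pins to z 103. Until it is home the bolt meets its solid side bar and cannot go in.
- handle_mid (a point): Middle of the tray's bow handle: round steel bar 10 mm thick, 90 mm long, along bed y, at z 82, on two posts at the tray's front (-x) end. At home it is at bed x -66, y 0; it moves with the tray. Open space in front (-x) of it; 33 mm gap between it and the mould. Axes as the bed's.
- keeper (a point): Centre of the 20 mm keeper hole in the tray's steel side bar (14 mm thick, bed y 68 to 82, z 42 to 76). It moves with the tray; at home it is at bed x -30, y 75, in line with the bolt.
- slot_start (a point): On the bolt axis under the open end of the slot's long leg (bed x -30, y 165, z 56). The bolt is a dark steel tube 28 mm across on a block, axis along bed y, from y 100 to 192. Its L-shaped slot is 12 mm wide; the long leg runs along the top from here to slot_corner.
- slot_corner (a point): On the bolt axis under the corner of the L (bed x -30, y 125, z 56). From here the short leg runs round the tube, from the top down its -x side (the robot's side).
- bolt (a joint): How far the bolt rod (16 mm thick, round end) is shot, m: 0 = drawn back, 0.040 = fully home in the keeper hole. Moves in bed -y with 2.5 N friction, stays where left; starts 0 to 0.008. The knob is at bed y = 165 mm minus this travel.
- knob (a joint): Turn of the knob about the bolt axis, rad: 0 = straight up (its start), growing as it swings to bed -x and down; 1.4 = end of the short leg, knob nearly level and pointing to bed -x. The slot lets it turn only with the bolt fully home. Stays where left; about 1.5 N at the ball turns it.
- knob_ball (a point): Centre of the black ball knob, 20 mm across, on the 9 mm steel pin that rides in the slot; 46 mm from the bolt axis. Upright it is at bed x -30, z 102; at the end of the short leg at bed x -75, y 125, z 64. Its z axis points out along the pin, y along bed y.
- bin: Bystander: loose empty red parts bin, 120 x 200 x 55 mm, on the table on the bed's -y side. Origin under its centre.
- can: Bystander: loose upright aluminium can, 52 mm across, 150 mm high, on the table on the bed's +y side, beyond the bolt. Origin under its centre.
- bar: Bystander: loose steel bar, 140 x 18 x 18 mm, lying on the table on the bed's +y side. Origin under its centre.

How it is judged:
On the way, in this order (a step that is already met when the one before it is completed fails the run):
1. the tray is home against its stop (value of joint tray below 0.003 m), for 0.2 s.
2. the bolt is fully shot into the tray's side bar (value of joint bolt above 0.0365 m and value of joint tray below 0.004 m), for 0.1 s.
At the end, for the whole second after the job is handed in: The tray is within 4 mm of home, the bolt is shot (36.5 mm or more of its 40 mm), the knob is turned to the end of the short leg (1.25 rad or more of 1.4) and at rest, and the three bystanders are within 20 mm of where they stood (all of step 2 and value of joint knob above 1.25 rad and velocity of joint knob between -0.05 and 0.05 rad/s and distance of each of bin, can, bar from where it was at the start of the episode below 0.02 m); the robot touches nothing.
It fails at once if the ball knob or its pin is taken between the fingers (x of the grasp point in the frame of knob_ball between -0.009 and 0.009 m and y of the grasp point in the frame of knob_ball between -0.009 and 0.009 m and z of the grasp point in the frame of knob_ball between -0.04 and 0.016 m).
It fails at once if the tray's handle is taken between the fingers (x of the grasp point in the frame of handle_mid between -0.009 and 0.009 m and y of the grasp point in the frame of handle_mid between -0.05 and 0.05 m and z of the grasp point in the frame of handle_mid between -0.03 and 0.012 m).
It fails at once if a bystander is pushed away or lifted (distance of any of bin, can, bar from where it was at the start of the episode above 0.02 m).
It also fails if it takes over 51 s, if anything falls off the work surface, if the arm or the gripper's body presses on something with over 40 N, if the wrist force passes 120 N, or if a joint passes its speed limit or range.

## Working session

There is one attempt and no reset: what is moved stays moved. The work goes in short steps, Python scripts to look and compute and a tool call to move; the robot and the scene stay as the last step left them, time stands still between calls to the robot, and variables do not carry over. Pictures are saved under pics/ and viewed, and the job is handed in when it is done.

Besides the shell and the picture viewer there is one more tool, called after "Call:" as a command line: name --argument value ..., lists and objects as JSON in quotes. send_rows: Moves the arm, as the interface text tells. Its arguments: {"type":"object","properties":{"series":{"type":"array"}},"required":["series"]}

```bash
mkdir -p pics; python3 - <<'E'
from plant import bot,cams
import cv2,numpy as np
print(bot.sense(), bot.grasp_offset)
for n in ("scene","side"):
    c=cams.capture(n); cv2.imwrite(f"pics/{n}0.png",c["pixels"]); print(n,{k:c[k] for k in c if k!="pixels"})
E
```

```text
{'t': 0.0, 'qpos': array([-1.32309   ,  0.47781708,  0.02230047,  1.55643881, -0.01150261,
        1.10928799, -0.08307804]), 'qvel': array([-3.16387361e-04,  1.46699836e-03, -1.41495302e-04, -1.87516748e-04,
       -3.87589529e-05,  9.04623129e-04,  1.11457668e-03]), 'joint_torque': array([-6.25561788e-04, -5.96433735e+01,  1.60685442e+00, -2.81193066e+01,
        1.22657191e-02,  9.22963925e-03, -4.78505427e-06]), 'position': array([0.23491981, 0.63217799, 0.2303189 ]), 'tcp_rot': array([-0.69531043,  0.6965916 , -0.12518064,  0.12503341]), 'ft_force': array([0.11751254, 0.00472671, 0.09551551]), 'wrist_torque': array([ 0.01951642, -0.0311277 , -0.00572121]), 'grip_width': 0.08525288426803439} 0.0187
scene {'fx': 535.0379514501892, 'fy': 535.0379514501892, 'cx': 280.97333623420326, 'cy': 216.66890507179784, 'k1': -0.14884949540065714, 'pose': array([[-7.00633495e-01,  6.11396757e-01, -3.67840606e-01,
         1.08805833e+00],
       [ 7.13520384e-01,  6.01197556e-01, -3.59791829e-01,
         5.05530275e-01],
       [ 1.16931581e-03, -5.14543977e-01, -8.57463194e-01,
         1.20762043e+00],
       [ 0.00000000e+00,  0.00000000e+00,  0.00000000e+00,
         1.00000000e+00]])}
side {'fx': 476.63169419518294, 'fy': 476.63169419518294, 'cx': 272.91390160982866, 'cy': 213.96385168504213, 'k1': 0.006260930109345295, 'pose': array([[ 0.98127537, -0.14181911,  0.13033029,  0.47511263],
       [-0.19230727, -0.68345075,  0.70421089, -0.63595276],
       [-0.01079623, -0.71608827, -0.69792624,  0.73381132],
       [ 0.        ,  0.        ,  0.        ,  1.        ]])}
```

View pics/scene0.png

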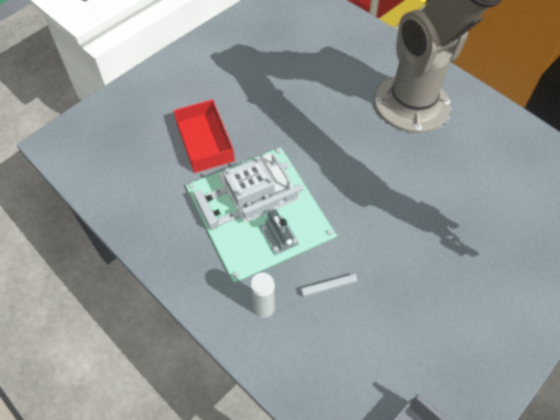

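View pics/side0.png

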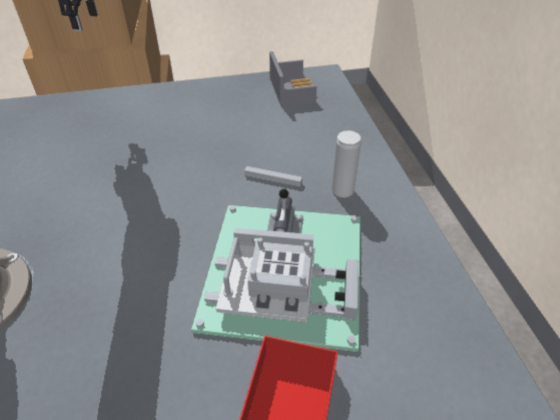

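```bash
python3 - <<'E'
import cv2
a=cv2.imread("pics/scene0.png")[140:285,175:345]; cv2.imwrite("pics/z1.png",cv2.resize(a,None,fx=4,fy=4,interpolation=cv2.INTER_CUBIC))
a=cv2.imread("pics/side0.png")[180:355,190:370]; cv2.imwrite("pics/z2.png",cv2.resize(a,None,fx=3.4,fy=3.4,interpolation=cv2.INTER_CUBIC))
E
```

```text
(no output)
```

View pics/z1.png

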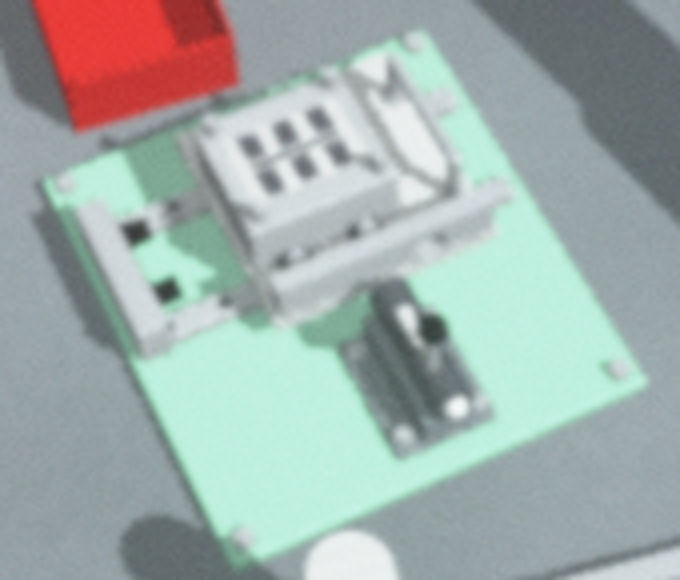

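View pics/z2.png

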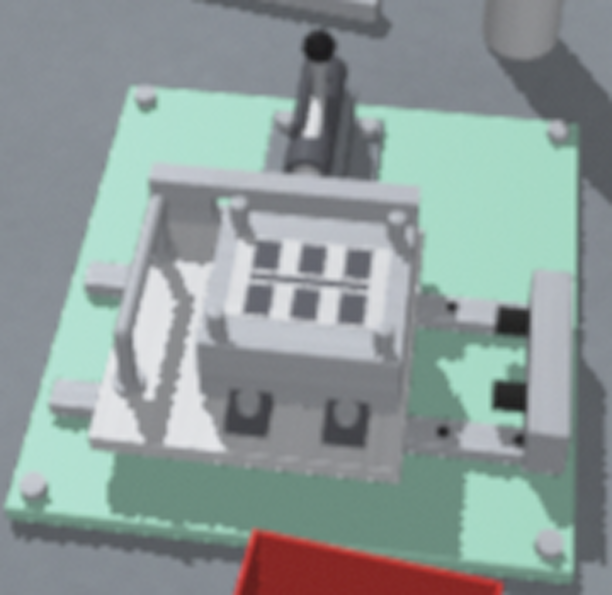

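```bash
cat > h.py <<'E'
import numpy as np,cv2
from scipy.optimize import least_squares
from scipy.spatial.transform import Rotation as R
def proj(c,P,pose=None):
    T=np.linalg.inv(c["pose"] if pose is None else pose); P=np.atleast_2d(P)
    q=P@T[:3,:3].T+T[:3,3]
    s=q[:,:2]/q[:,2:]; r2=(s**2).sum(1,keepdims=True); s=s*(1+c["k1"]*r2)
    return s*[c["fx"],c["fy"]]+[c["cx"],c["cy"]]
def bed2w(b,P):
    P=np.atleast_2d(P)/1000.; c,s=np.cos(b[2]),np.sin(b[2])
    return np.c_[b[0]+c*P[:,0]-s*P[:,1], b[1]+s*P[:,0]+c*P[:,1], P[:,2]]
E
python3 - <<'E'
from h import *
from plant import cams
import json
C=[[-160,-110,12],[-160,210,12],[130,210,12],[130,-110,12]]
o1=np.array([[425,30],[648,380],[235,568],[40,182]])/4.+[175,140]
o2=np.array([[8,512],[128,88],[580,127],[575,577]])/3.4+[190,180]
b1=np.array([432,328])/4.+[175,140]; b2=np.array([319,45])/3.4+[190,180]
cs,cd=cams.capture("scene"),cams.capture("side")
def f(p):
    W=bed2w(p,C)
    return np.r_[(proj(cs,W)-o1).ravel(),(proj(cd,W)-o2).ravel()]
for m in (0,1,2):
    g=(lambda p:f(p)) if m==0 else (lambda p:f(p)[:8]) if m==1 else (lambda p:f(p)[8:])
    r=least_squares(g,[.65,0,0],x_scale=[.01,.01,.01]); print(r.x, np.round(r.fun,1))
    if m==0:b=r.x
def g(p):
    W=bed2w(b,[[-30,165-p[0],102]])+np.r_[p[1],p[2],0]*0
    return np.r_[(proj(cs,W)-b1).ravel(),(proj(cd,W)-b2).ravel()]
r=least_squares(g,[0]);print("bolt",r.x,r.fun)
json.dump(list(b),open("bed.json","w"))
for t in (30,35,40,45,50,55):
    W=bed2w(b,[[-66-t,-45,82],[-66-t,45,82],[-80-t,-82,42]]); print(t,np.round((proj(cd,W)-[190,180])*3.4),np.round((proj(cs,W)-[175,140])*4))
E
```

```text
[ 0.60081836 -0.1087893  -0.32569212] [-2.2 -0.7 -1.6 -0.1 -1.8 -0.1 -1.2 -0.5 -1.8 -0.8 -0.4 -1.  -1.2 -1.4
 -0.3 -1.1]
[ 0.59829015 -0.10497421 -0.32644802] [-0.5 -0.4  0.1  0.3 -0.1  0.3  0.4 -0.2]
[ 0.60202819 -0.11131793 -0.32692531] [-1.1  0.2  0.4 -0.4 -0.2 -0.6  0.8  0.2]Traceback (most recent call last):
  File "<stdin>", line 19, in <module>
    return func(*args, **kwargs)
    vector_fun = VectorFunction(
        fun_wrapped,
    ...<6 lines>...
        workers=workers
    )
    self._update_fun()
    ~~~~~~~~~~~~~~~~^^
    self.f = self.fun_wrapped(xp_copy(self.x))
             ~~~~~~~~~~~~~~~~^^^^^^^^^^^^^^^^^
    return np.atleast_1d(self.fun(x))
                         ~~~~~~~~^^^
    return self.f(x, *self.args, **self.kwargs)
           ~~~~~~^^^^^^^^^^^^^^^^^^^^^^^^^^^^^^
  File "<stdin>", line 17, in g
IndexError: index 1 is out of bounds for axis 0 with size 1
```

```bash
python3 - <<'E'
from h import *
from plant import cams
import json
C=[[-160,-110,12],[-160,210,12],[130,210,12],[130,-110,12]]
o1=(np.array([[425,30],[648,380],[235,568],[40,182]])+.5)/4.+[175,140]-.5
o2=(np.array([[8,512],[128,88],[580,127],[575,577]])+.5)/3.4+[190,180]-.5
b1=np.array([432,328])/4.+[175,140]-.4; b2=np.array([319,45])/3.4+[190,180]-.4
cs,cd=cams.capture("scene"),cams.capture("side")
def f(p):
    W=bed2w(p,C)
    return np.r_[(proj(cs,W)-o1).ravel(),(proj(cd,W)-o2).ravel()]
for m in (1,2,0):
    g=(lambda p:f(p)) if m==0 else (lambda p:f(p)[:8]) if m==1 else (lambda p:f(p)[8:])
    r=least_squares(g,[.65,0,0],x_scale=[.01,.01,.01]); print(r.x)
    b=r.x
r=least_squares(lambda p:np.r_[(proj(cs,[p])-b1).ravel(),(proj(cd,[p])-b2).ravel()],bed2w(b,[-30,160,102])[0]);print("ball",r.x,r.fun,"bed exp",bed2w(b,[-30,165,102]),bed2w(b,[-30,157,102]))
json.dump(list(b),open("bed.json","w"))
for t in (30,40,50,55):
    W=bed2w(b,[[-66-t,-45,82],[-66-t,45,82],[-80-t,-82,42]]); print(t,np.round((proj(cd,W)-[190,180])*3.4).tolist(),np.round((proj(cs,W)-[175,140])*4).tolist())
c=cams.capture("wrist"); print({k:c[k] for k in c if k!="pixels"})
cv2.imwrite("pics/w0.png",c["pixels"])
from plant import bot
s=bot.sense(); print(R.from_quat(np.roll(s["tcp_rot"],-1)).as_matrix())
E
```

```text
[ 0.5982013  -0.10648972 -0.32623444]
[ 0.60155077 -0.11042431 -0.32659148]
[ 0.60047814 -0.10883516 -0.32563431]
ball [0.6235779  0.05450683 0.10439756] [-0.65368361  0.3061186  -0.57180059 -0.17677557] bed exp [[0.62483982 0.05709105 0.102     ]] [[0.62228054 0.04951147 0.102     ]]
30 [[139.0, 336.0], [171.0, 206.0], [103.0, 440.0]] [[374.0, 64.0], [436.0, 164.0], [370.0, 54.0]]
40 [[119.0, 334.0], [153.0, 204.0], [84.0, 438.0]] [[388.0, 59.0], [450.0, 159.0], [383.0, 49.0]]
50 [[100.0, 333.0], [135.0, 203.0], [65.0, 436.0]] [[401.0, 53.0], [464.0, 153.0], [396.0, 44.0]]
55 [[90.0, 332.0], [126.0, 202.0], [55.0, 435.0]] [[408.0, 51.0], [471.0, 150.0], [402.0, 41.0]]
{'fx': 344.2694647802867, 'fy': 344.2694647802867, 'cx': 273.78664479064537, 'cy': 202.8161213546508, 'k1': -0.06544360544206504, 'mount': array([[ 1.38740802e-03,  9.60323095e-01,  2.78886408e-01,
        -7.17561136e-02],
       [ 1.34407872e-04, -2.78886853e-01,  9.60323958e-01,
        -1.42763151e-01],
       [ 9.99999029e-01, -1.29487663e-03, -5.16004839e-04,
         2.75187911e-04],
       [ 0.00000000e+00,  0.00000000e+00,  0.00000000e+00,
         1.00000000e+00]])}
[[ 9.37368720e-01 -1.19197145e-04  3.48338727e-01]
 [-3.48338747e-01 -3.66130818e-04  9.37368649e-01]
 [ 1.58058762e-05 -9.99999926e-01 -3.84720561e-04]]
```

View pics/w0.png

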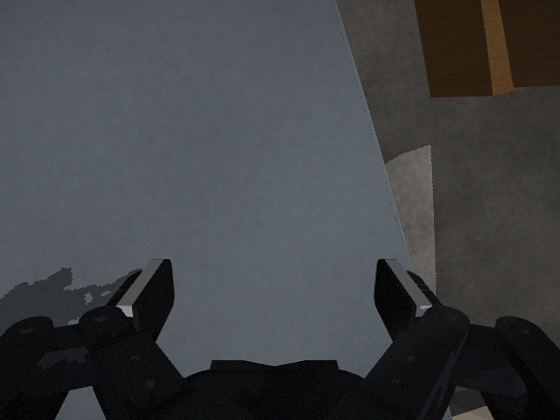

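```bash
cat >> h.py <<'E'
import json
def cur():
    from plant import bot
    s=bot.sense(); return s, R.from_quat(np.roll(s["tcp_rot"],-1)).as_matrix()
def status(b=None):
    b=b if b is not None else json.load(open("bed.json"))
    s,M=cur(); c,q=np.cos(b[2]),np.sin(b[2]); d=(s["position"]-[b[0],b[1],0])
    print("t",round(s["t"],2),"bed",np.round([1e3*(c*d[0]+q*d[1]),1e3*(-q*d[0]+c*d[1]),1e3*d[2]],1),"Fbed",np.round([c*s["ft_force"][0]+q*s["ft_force"][1],-q*s["ft_force"][0]+c*s["ft_force"][1],s["ft_force"][2]],1),"w",round(s["grip_width"],4))
def go(*targets):
    b=json.load(open("bed.json")); status(b); s,M=cur()
    c,q=np.cos(b[2]),np.sin(b[2]); T=np.array([[c,0,-q],[q,0,c],[0,-1,0]])
    print("ang",np.round(R.from_matrix(M.T@T).as_rotvec(),4))
    for t in targets: print(t,"slide",np.round(M.T@(bed2w(b,[t])[0]-s["position"])*1e3,1))
E
python3 - <<'E'
from h import *
go([-100,50,240],[-160,0,240])
E
```

```text
t 0.35 bed [-583.4  585.6  231.1] Fbed [ 0.1 -0.5 -0.5] w 0.0854
ang [ 0.0004 -0.0302  0.    ]
[-100, 50, 240] slide [ 499.3   -8.7 -520.8]
[-160, 0, 240] slide [ 440.9   -8.7 -572.6]
```

Call:
send_rows --series '[{"angular": [0,-0.03,0],"slide": [499,-9,-521],"fingers": 255},{"angular": [0,-0.03,0],"slide": [499,-9,-521],"fingers": 255},{"angular": [0,-0.03,0],"slide": [499,-9,-521],"fingers": 255},{"angular": [0,-0.03,0],"slide": [499,-9,-521],"fingers": 255},{"angular": [0,-0.03,0],"slide": [499,-9,-521],"fingers": 255},{"angular": [0,-0.03,0],"slide": [499,-9,-521],"fingers": 255},{"angular": [0,-0.03,0],"slide": [499,-9,-521],"fingers": 255},{"angular": [0,-0.03,0],"slide": [499,-9,-521],"fingers": 255}]'

```text
t: 1.02
position: [0.3678, 0.3248, 0.2357]
tcp_rot: [0.698, -0.698, 0.115, -0.115]
ft_force: [1.0, 0.3, -0.1]
grip_width: -0.0002
```

```bash
python3 - <<'E'
from h import *
go([-100,50,240])
E
```

```text
t 1.02 bed [-359.1  336.5  235.7] Fbed [ 0.9  0.7 -0.1] w -0.0002
ang [-0.0003 -0.0002  0.0002]
[-100, 50, 240] slide [ 259.2   -4.3 -286.4]
```

Call:
send_rows --series '[{"angular": [0,0,0],"slide": [259,-4,-286],"fingers": 255},{"angular": [0,0,0],"slide": [259,-4,-286],"fingers": 255},{"angular": [0,0,0],"slide": [259,-4,-286],"fingers": 255},{"angular": [0,0,0],"slide": [259,-4,-286],"fingers": 255},{"angular": [0,0,0],"slide": [259,-4,-286],"fingers": 255},{"angular": [0,0,0],"slide": [259,-4,-286],"fingers": 255},{"angular": [0,0,0],"slide": [259,-4,-286],"fingers": 255},{"angular": [0,0,0],"slide": [259,-4,-286],"fingers": 255}]'

```text
t: 1.68
position: [0.5004, 0.019, 0.2395]
tcp_rot: [0.698, -0.697, 0.114, -0.115]
ft_force: [1.6, 0.9, -0.4]
grip_width: 0.0003
```

Call:
send_rows --series '[{"angular": [0,0,0],"slide": [31,0,-34],"fingers": 255},{"angular": [0,0,0],"slide": [31,0,-34],"fingers": 255},{"angular": [0,0,0],"slide": [31,0,-34],"fingers": 255}]'

```text
t: 1.93
position: [0.5196, -0.0267, 0.2398]
tcp_rot: [-0.697, 0.697, -0.116, 0.118]
ft_force: [0.1, 0.2, -0.3]
grip_width: 0.0004
```

```bash
python3 - <<'E'
from h import *
from plant import cams
go([-100,50,240])
c=cams.capture("wrist"); cv2.imwrite("pics/w1.png",c["pixels"])
E
```

```text
t 1.93 bed [-102.9   51.9  239.8] Fbed [-0.   0.2 -0.3] w 0.0004
ang [-0.0001 -0.0063  0.0021]
[-100, 50, 240] slide [ 2.9 -0.2 -1.9]
```

View pics/w1.png

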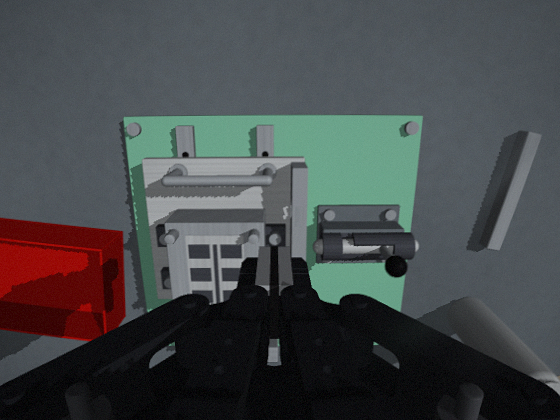

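```bash
python3 - <<'E'
from h import *
from plant import cams,bot
b0=json.load(open("bed.json"))
s,M=cur(); T=np.eye(4); T[:3,:3]=M; T[:3,3]=s["position"]
c=cams.capture("wrist"); P=T@c["mount"]
obs=np.array([[124,117],[422,116],[397,266],[163.5,181],[272,180],[145,158],[305,157],[268.5,117]])
def f(p):
    t,k=p[3],p[4]
    B=[[-160,-110,12],[-160,210,12],[-30,165-k,102],[-66-t,-45,82],[-66-t,45,82],[-80-t,-82,42],[-80-t,82,42]]
    return (proj(c,bed2w(p[:3],B),P)-obs[:7]).ravel()
r=least_squares(f,b0+[38,4],x_scale=[.01,.01,.01,10,10]); print(r.x,np.round(r.fun.reshape(-1,2),1).tolist())
r2=least_squares(lambda p:f(np.r_[b0,p]),[38,4]); print(r2.x,np.round(r2.fun.reshape(-1,2),1).tolist())
b=r.x[:3]; json.dump(list(b),open("bed.json","w"))
print(b0); status()
E
```

```text
[ 0.59846394 -0.10314176 -0.32503691 40.26290781  3.73231651] [[-1.2, 0.2], [2.4, -0.3], [0.0, 0.5], [4.5, -0.5], [-3.7, -0.1], [-2.9, 0.4], [1.0, 0.2]]
[43.79330807 -1.45220835] [[-5.1, 3.8], [-2.2, 3.3], [0.1, 4.3], [-0.7, -0.3], [-9.0, 0.1], [-7.5, 0.6], [-3.7, 0.5]]
[0.6004781398091256, -0.10883515951356454, -0.32563430632122786]
t 2.03 bed [-101.4   51.   239.4] Fbed [-0.5  0.7  0.4] w 0.0
```

```bash
python3 - <<'E'
from h import *
go([-150,0,200],[-150,0,65])
E
```

```text
t 2.03 bed [-101.4   51.   239.4] Fbed [-0.5  0.7  0.4] w 0.0
ang [-0.0013 -0.0006  0.0002]
[-150, 0, 200] slide [-48.6  39.3 -51.1]
[-150, 0, 65] slide [-48.6 174.3 -51.3]
```

Call:
send_rows --series '[{"angular": [0,0,0],"slide": [-49,10,-51],"fingers": 255},{"angular": [0,0,0],"slide": [-49,30,-51],"fingers": 255},{"angular": [0,0,0],"slide": [-49,60,-51],"fingers": 255},{"angular": [0,0,0],"slide": [-49,100,-51],"fingers": 255},{"angular": [0,0,0],"slide": [-49,140,-51],"fingers": 255},{"angular": [0,0,0],"slide": [-49,174,-51],"fingers": 255},{"angular": [0,0,0],"slide": [-49,174,-51],"fingers": 255},{"angular": [0,0,0],"slide": [-49,174,-51],"fingers": 255}]'

```text
t: 2.7
position: [0.4546, -0.0534, 0.0646]
tcp_rot: [0.698, -0.698, 0.115, -0.112]
ft_force: [0.4, -0.5, 0.9]
grip_width: -0.0
```

```bash
python3 - <<'E'
from h import *
from plant import cams
go([-122,0,65],[-85,0,65])
c=cams.capture("wrist"); cv2.imwrite("pics/w2.png",c["pixels"])
E
```

```text
t 2.7 bed [-152.2    1.2   64.6] Fbed [ 0.6 -0.4  0.9] w -0.0
ang [-0.0002  0.0018 -0.004 ]
[-122, 0, 65] slide [30.2 -0.5 -1.3]
[-85, 0, 65] slide [67.2 -0.7 -1.3]
```

View pics/w2.png

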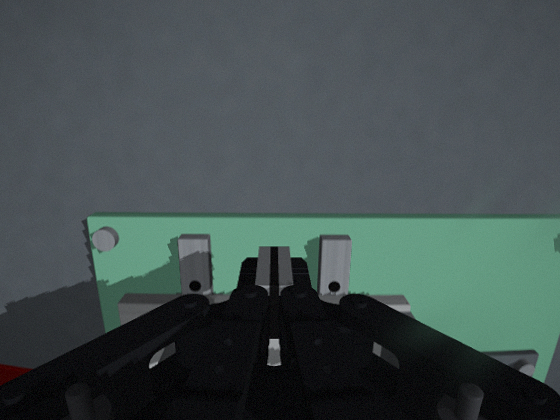

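Call:
send_rows --series '[{"angular": [0,0,0],"slide": [10,0,-1],"fingers": 255},{"angular": [0,0,0],"slide": [18,0,-1],"fingers": 255},{"angular": [0,0,0],"slide": [24,0,-1],"fingers": 255},{"angular": [0,0,0],"slide": [30,0,-1],"fingers": 255},{"angular": [0,0,0],"slide": [36,0,-1],"fingers": 255},{"angular": [0,0,0],"slide": [42,0,-1],"fingers": 255},{"angular": [0,0,0],"slide": [48,0,-1],"fingers": 255},{"angular": [0,0,0],"slide": [52,0,-1],"fingers": 255}]'

```text
t: 3.42
position: [0.506, -0.0715, 0.0661]
tcp_rot: [0.698, -0.697, 0.114, -0.114]
ft_force: [-2.4, 0.8, 1.1]
grip_width: -0.0
```

```bash
python3 - <<'E'
from h import *
go([-82,0,65])
E
```

```text
t 3.42 bed [-97.7   0.4  66.1] Fbed [-2.6 -0.   1.1] w -0.0
ang [-0.0016  0.0011  0.    ]
[-82, 0, 65] slide [15.7  1.1 -0.4]
```

Contact is established (≈3 N). Pushing on in small steps to the stop.

Call:
send_rows --series '[{"angular": [0,0,0],"slide": [4,1,0],"fingers": 255},{"angular": [0,0,0],"slide": [7,1,0],"fingers": 255},{"angular": [0,0,0],"slide": [10,1,0],"fingers": 255},{"angular": [0,0,0],"slide": [12,1,0],"fingers": 255},{"angular": [0,0,0],"slide": [13,1,0],"fingers": 255},{"angular": [0,0,0],"slide": [14,1,0],"fingers": 255}]'

```text
t: 3.92
position: [0.5188, -0.0761, 0.0648]
tcp_rot: [0.698, -0.697, 0.114, -0.114]
ft_force: [-3.3, 0.4, 0.9]
grip_width: 0.0001
```

Call:
send_rows --series '[{"angular": [0,0,0],"slide": [1,0,0],"fingers": 255},{"angular": [0,0,0],"slide": [2,0,0],"fingers": 255},{"angular": [0,0,0],"slide": [3,0,0],"fingers": 255}]'

```text
t: 4.17
position: [0.5216, -0.077, 0.0648]
tcp_rot: [0.698, -0.697, 0.114, -0.114]
ft_force: [-1.8, 1.5, 0.9]
grip_width: 0.0001
```

```bash
python3 - <<'E'
from h import *
status()
E
```

```text
t 4.17 bed [-81.1   0.2  64.8] Fbed [-2.2  0.9  0.9] w 0.0001
```

Call:
send_rows --series '[{"angular": [0,0,0],"slide": [1,0,0],"fingers": 255},{"angular": [0,0,0],"slide": [2,0,0],"fingers": 255},{"angular": [0,0,0],"slide": [3,0,0],"fingers": 255},{"angular": [0,0,0],"slide": [4,0,0],"fingers": 255}]'

```text
t: 4.5
position: [0.5232, -0.0775, 0.0646]
tcp_rot: [0.699, -0.697, 0.116, -0.112]
ft_force: [-11.2, 5.0, 7.9]
grip_width: 0.0004
```

Call:
send_rows --series '[{"angular": [0,0,0],"slide": [1,0,0],"fingers": 255},{"angular": [0,0,0],"slide": [2,0,0],"fingers": 255},{"angular": [0,0,0],"slide": [3,0,0],"fingers": 255}]'

```text
t: 4.75
position: [0.5231, -0.0776, 0.0642]
tcp_rot: [0.699, -0.697, 0.118, -0.11]
ft_force: [-12.9, 5.0, 9.5]
grip_width: -0.0001
```

```bash
python3 - <<'E'
from h import *
status()
E
```

```text
t 4.75 bed [-79.6   0.2  64.2] Fbed [-13.9   0.7   9.5] w -0.0001
```

Call:
send_rows --series '[{"angular": [0,0,0],"slide": [-20,0,0],"fingers": 255},{"angular": [0,0,0],"slide": [-40,0,0],"fingers": 255},{"angular": [0,0,0],"slide": [-40,-40,0],"fingers": 255},{"angular": [0,0,0],"slide": [-40,-80,20],"fingers": 255},{"angular": [0,0,0],"slide": [-40,-120,50],"fingers": 255},{"angular": [0,0,0],"slide": [-40,-150,85],"fingers": 255},{"angular": [0,0,0],"slide": [-40,-150,110],"fingers": 255},{"angular": [0,0,0],"slide": [-40,-150,110],"fingers": 255}]'

```text
t: 5.42
position: [0.5271, 0.047, 0.219]
tcp_rot: [0.702, -0.695, 0.112, -0.11]
ft_force: [-0.0, 1.1, -0.4]
grip_width: 0.0001
```

```bash
python3 - <<'E'
from h import *
from plant import cams
go([-110,110,220])
s,M=cur(); T=np.eye(4); T[:3,:3]=M; T[:3,3]=s["position"]
c=cams.capture("wrist"); cv2.imwrite("pics/w3.png",c["pixels"])
np.savez("w3.npz",P=T@c["mount"])
E
```

```text
t 5.42 bed [-115.5  119.5  219. ] Fbed [-0.4  1.  -0.4] w 0.0001
ang [-0.0096  0.0104 -0.0039]
[-110, 110, 220] slide [ 5.4 -1.1 -9.6]
```

View pics/w3.png

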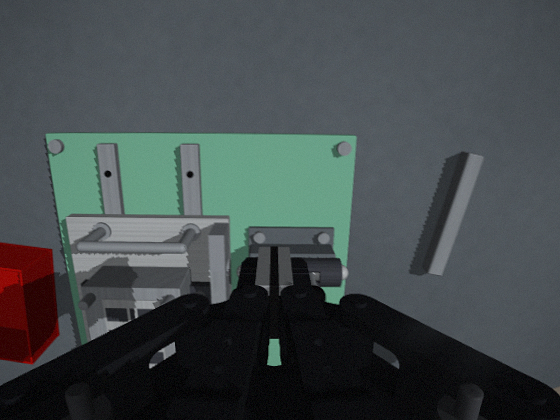

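```bash
python3 - <<'E'
from h import *
from plant import cams
b0=json.load(open("bed.json")); P=np.load("w3.npz")["P"]; c=cams.capture("wrist")
obs=np.array([[47,134],[355,136],[79,246],[198,246],[67,216],[229,216]])
def f(p):
    t=p[3]
    B=[[-160,-110,12],[-160,210,12],[-66-t,-50,82],[-66-t,50,82],[-80-t,-82,42],[-80-t,82,42]]
    return (proj(c,bed2w(p[:3],B),P)-obs).ravel()
r=least_squares(f,b0+[0],x_scale=[.01,.01,.01,10]); print(r.x,np.round(r.fun.reshape(-1,2),1).tolist())
print(np.round(f(b0+[0]).reshape(-1,2),1).tolist())
go([-31,205,200],[-31,205,92],[-30,190,92])
E
```

```text
[ 0.60040385 -0.10521908 -0.32035376  2.82003033] [[-0.3, 1.5], [4.6, -1.2], [0.9, -0.8], [-7.3, 0.0], [0.7, 0.2], [2.4, 0.7]]
[[1.1, -1.5], [6.7, -2.6], [2.7, -0.6], [-5.4, 0.6], [2.4, 0.2], [4.2, 1.4]]
t 5.52 bed [-116.9  112.2  215.8] Fbed [-0.4 -0.6 -0.5] w 0.0
ang [-0.0031  0.0051 -0.0091]
[-31, 205, 200] slide [86.5 15.3 92.3]
[-31, 205, 92] slide [ 87.4 123.3  92. ]
[-30, 190, 92] slide [ 88.4 123.3  77. ]
```

```bash
python3 - <<'E'
from h import *
from plant import cams
b=json.load(open("bed.json"))
for n,px,z in (("scene",(262,282),.15),("side",(347,139),.15)):
    c=cams.capture(n)
    def f(p): return (proj(c,bed2w(b,[[p[0],p[1],z*1e3]]))-px).ravel()
    print(n,least_squares(f,[50,250]).x)
E
```

```text
scene [ 91.99257005 295.53798969]
side [ 92.51548116 289.4104629 ]
```

Call:
send_rows --series '[{"angular": [0,0.005,-0.009],"slide": [25,5,26],"fingers": 255},{"angular": [0,0.005,-0.009],"slide": [50,10,52],"fingers": 255},{"angular": [0,0.005,-0.009],"slide": [75,15,79],"fingers": 255},{"angular": [0,0.005,-0.009],"slide": [87,15,93],"fingers": 255},{"angular": [0,0.005,-0.009],"slide": [87,15,93],"fingers": 255},{"angular": [0,0.005,-0.009],"slide": [87,30,93],"fingers": 255},{"angular": [0,0.005,-0.009],"slide": [87,60,93],"fingers": 255},{"angular": [0,0.005,-0.009],"slide": [87,60,93],"fingers": 255}]'

```text
t: 6.28
position: [0.6294, 0.0958, 0.1483]
tcp_rot: [-0.696, 0.699, -0.121, 0.113]
ft_force: [-0.6, 0.7, -0.5]
grip_width: 0.0003
```

```bash
python3 - <<'E'
from h import *
from plant import cams
go([-31,205,92],[-31,190,92])
for n in("wrist","side"):
  c=cams.capture(n); cv2.imwrite(f"pics/{n}4.png",c["pixels"])
E
```

```text
t 6.28 bed [-34.2 198.4 148.3] Fbed [-0.8  0.5 -0.5] w 0.0003
ang [ 0.005  -0.0067 -0.0103]
[-31, 205, 92] slide [ 3.7 56.2  6.9]
[-31, 190, 92] slide [ 3.8 56.3 -8.1]
```

View pics/side4.png

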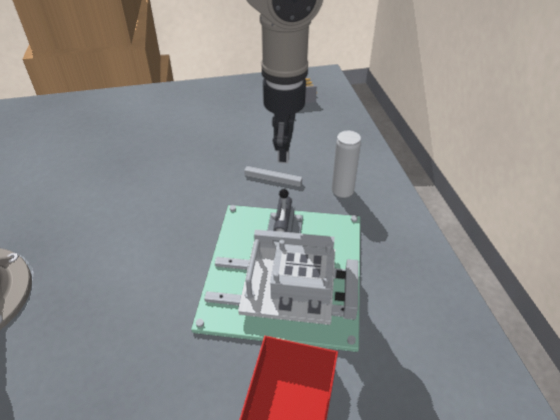

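View pics/wrist4.png

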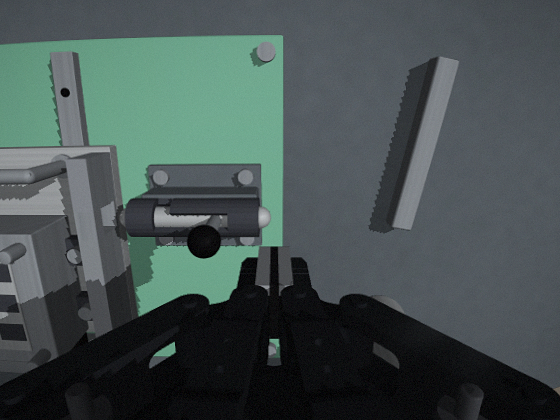

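Call:
send_rows --series '[{"angular": [0.005,-0.006,-0.01],"slide": [4,15,7],"fingers": 255},{"angular": [0.005,-0.006,-0.01],"slide": [4,35,7],"fingers": 255},{"angular": [0.005,-0.006,-0.01],"slide": [4,56,7],"fingers": 255},{"angular": [0.005,-0.006,-0.01],"slide": [4,56,7],"fingers": 255},{"angular": [0.005,-0.006,-0.01],"slide": [4,56,7],"fingers": 255}]'

```text
t: 6.8
position: [0.6377, 0.1011, 0.0974]
tcp_rot: [0.698, -0.697, 0.113, -0.117]
ft_force: [0.7, -0.4, 1.4]
grip_width: -0.0001
```

```bash
python3 - <<'E'
from h import *
from plant import cams
go([-31,190,92])
s,M=cur(); T=np.eye(4); T[:3,:3]=M; T[:3,3]=s["position"]
c=cams.capture("wrist"); cv2.imwrite("pics/w5.png",c["pixels"]); np.savez("w5.npz",P=T@c["mount"])
E
```

```text
t 6.8 bed [-28.  206.1  97.4] Fbed [ 0.8 -0.1  1.4] w -0.0001
ang [-0.0027 -0.0015  0.0042]
[-31, 190, 92] slide [ -3.    5.4 -16.1]
```

View pics/w5.png

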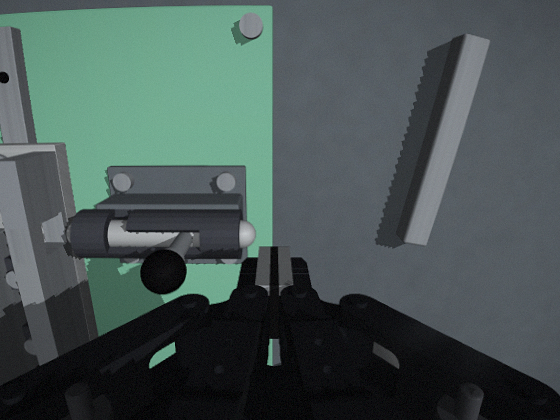

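```bash
python3 - <<'E'
from h import *
from plant import cams
b=json.load(open("bed.json")); P=np.load("w5.npz")["P"]; c=cams.capture("wrist")
print(least_squares(lambda p:(proj(c,bed2w(b,[[p[0],p[1],102]]),P)-[163,271]).ravel(),[-30,160]).x)
go([-33,190,93])
E
```

```text
[-28.06904083 156.63306156]
t 6.9 bed [-26.9 206.9  98.8] Fbed [ 0.2  0.  -1.1] w -0.0003
ang [-0.0045 -0.0012  0.0069]
[-33, 190, 93] slide [ -6.1   5.7 -16.9]
```

Call:
send_rows --series '[{"angular": [0,0,0.006],"slide": [-2,5,-8],"fingers": 255},{"angular": [0,0,0.006],"slide": [-2,5,-16],"fingers": 255},{"angular": [0,0,0.006],"slide": [-2,5,-21],"fingers": 255},{"angular": [0,0,0.006],"slide": [-2,5,-26],"fingers": 255},{"angular": [0,0,0.006],"slide": [-2,5,-31],"fingers": 255},{"angular": [0,0,0.006],"slide": [-2,5,-36],"fingers": 255},{"angular": [0,0,0.006],"slide": [-2,5,-40],"fingers": 255},{"angular": [0,0,0.006],"slide": [-2,5,-44],"fingers": 255}]'

```text
t: 7.57
position: [0.6234, 0.0607, 0.094]
tcp_rot: [0.7, -0.696, 0.114, -0.116]
ft_force: [0.9, 3.0, 1.3]
grip_width: -0.0002
```

```bash
python3 - <<'E'
from h import *
from plant import cams
go([-29,150,93])
c=cams.capture("wrist"); cv2.imwrite("pics/w6.png",c["pixels"])
E
```

```text
t 7.57 bed [-28.7 163.2  94. ] Fbed [-0.1  3.1  1.3] w -0.0002
ang [-0.0055 -0.0008  0.0017]
[-29, 150, 93] slide [ -0.3   0.9 -13.2]
```

View pics/w6.png

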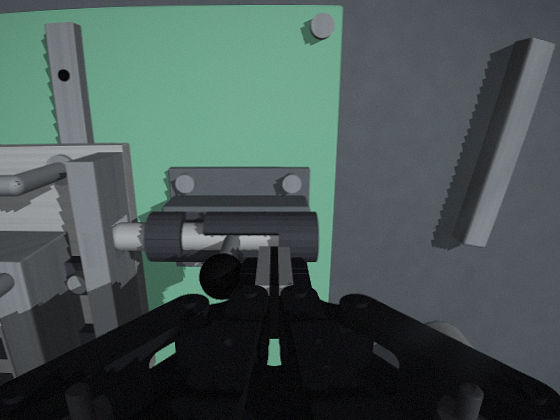

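The finger side is pushing the ball (221,276); the bolt is travelling with ~3 N. Continuing.

Call:
send_rows --series '[{"angular": [0,0,0],"slide": [0,1,-3],"fingers": 255},{"angular": [0,0,0],"slide": [0,1,-6],"fingers": 255},{"angular": [0,0,0],"slide": [0,1,-9],"fingers": 255},{"angular": [0,0,0],"slide": [0,1,-12],"fingers": 255},{"angular": [0,0,0],"slide": [0,1,-14],"fingers": 255},{"angular": [0,0,0],"slide": [0,1,-15],"fingers": 255}]'

```text
t: 8.12
position: [0.6181, 0.0447, 0.0928]
tcp_rot: [0.699, -0.696, 0.114, -0.116]
ft_force: [1.7, 1.9, 2.6]
grip_width: 0.0001
```

```bash
python3 - <<'E'
from h import *
status()
E
```

```text
t 8.12 bed [-28.6 146.4  92.8] Fbed [1.1 2.3 2.6] w 0.0001
```

Call:
send_rows --series '[{"angular": [0,0,0],"slide": [0,0,-1],"fingers": 255},{"angular": [0,0,0],"slide": [0,0,-2],"fingers": 255},{"angular": [0,0,0],"slide": [0,0,-3],"fingers": 255},{"angular": [0,0,0],"slide": [0,0,-4],"fingers": 255}]'

```text
t: 8.45
position: [0.617, 0.0412, 0.0929]
tcp_rot: [0.699, -0.696, 0.114, -0.116]
ft_force: [1.5, 4.8, 3.9]
grip_width: 0.0003
```

Call:
send_rows --series '[{"angular": [0,0,0],"slide": [0,0,-1],"fingers": 255},{"angular": [0,0,0],"slide": [0,0,-2],"fingers": 255},{"angular": [0,0,0],"slide": [0,0,-3],"fingers": 255}]'

```text
t: 8.7
position: [0.6169, 0.041, 0.0931]
tcp_rot: [0.7, -0.695, 0.113, -0.116]
ft_force: [3.1, 8.5, 1.5]
grip_width: 0.0001
```

```bash
python3 - <<'E'
from h import *
from plant import cams
status()
c=cams.capture("wrist"); cv2.imwrite("pics/w7.png",c["pixels"])
E
```

```text
t 8.7 bed [-28.6 142.4  93.1] Fbed [0.2 9.1 1.5] w 0.0001
```

View pics/w7.png

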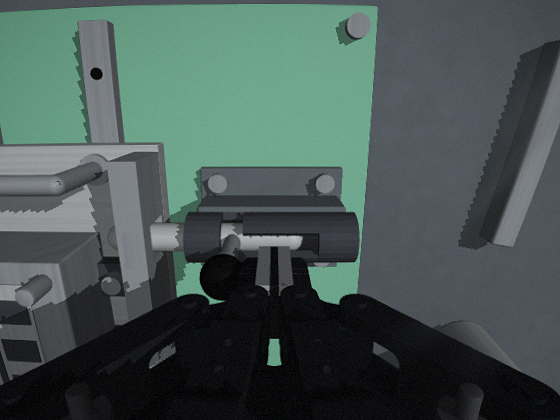

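Call:
send_rows --series '[{"angular": [0,0,0],"slide": [0,0,-2],"fingers": 255},{"angular": [0,0,0],"slide": [0,0,-4],"fingers": 255},{"angular": [0,0,0],"slide": [0,0,-5],"fingers": 255},{"angular": [0,0,0],"slide": [0,0,-5],"fingers": 255}]'

```text
t: 9.08
position: [0.6168, 0.0409, 0.0933]
tcp_rot: [0.702, -0.693, 0.111, -0.115]
ft_force: [5.6, 10.4, 0.6]
grip_width: 0.0002
```

```bash
python3 - <<'E'
from h import *
go([-29,160,93],[-5,160,93],[-5,126,93])
E
```

```text
t 9.08 bed [-28.7 142.3  93.3] Fbed [ 1.9 11.6  0.6] w 0.0002
ang [-0.0135  0.0031  0.0037]
[-29, 160, 93] slide [-0.3  0.6 17.7]
[-5, 160, 93] slide [23.7  0.7 17.6]
[-5, 126, 93] slide [ 23.6   0.2 -16.4]
```

Call:
send_rows --series '[{"angular": [-0.013,0,0],"slide": [0,0,15],"fingers": 255},{"angular": [-0.013,0,0],"slide": [10,-20,18],"fingers": 255},{"angular": [-0.013,0,0],"slide": [30,-40,15],"fingers": 255},{"angular": [-0.013,0,0],"slide": [40,-40,0],"fingers": 255},{"angular": [-0.013,0,0],"slide": [40,-40,-18],"fingers": 255},{"angular": [-0.013,0,0],"slide": [40,-40,-18],"fingers": 255},{"angular": [-0.013,0,0],"slide": [40,-30,-18],"fingers": 255},{"angular": [-0.013,0,0],"slide": [40,-25,-18],"fingers": 255}]'

```text
t: 9.75
position: [0.6476, 0.0111, 0.1165]
tcp_rot: [-0.698, 0.698, -0.113, 0.114]
ft_force: [-0.4, 0.1, 0.0]
grip_width: -0.0002
```

```bash
python3 - <<'E'
from h import *
from plant import cams
go([5,125,95],[-10,125,95])
s,M=cur(); T=np.eye(4); T[:3,:3]=M; T[:3,3]=s["position"]
c=cams.capture("wrist"); cv2.imwrite("pics/w8.png",c["pixels"]); np.savez("w8.npz",P=T@c["mount"])
E
```

```text
t 9.75 bed [ 10.1 124.  116.5] Fbed [-0.4 -0.1  0. ] w -0.0002
ang [0.0002 0.003  0.0015]
[5, 125, 95] slide [-5.2 21.5  1. ]
[-10, 125, 95] slide [-20.2  21.5   1.1]
```

View pics/w8.png

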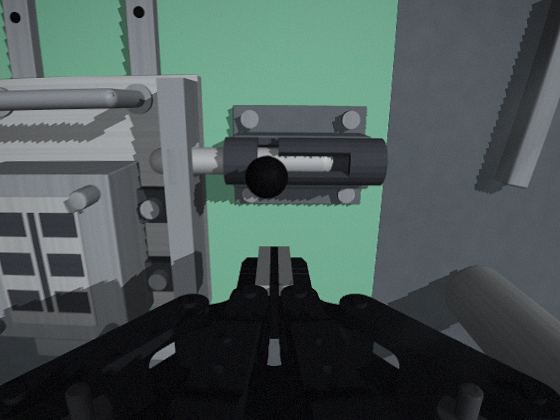

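Call:
send_rows --series '[{"angular": [0,0,0],"slide": [0,12,-3],"fingers": 255},{"angular": [0,0,0],"slide": [0,25,-3],"fingers": 255},{"angular": [0,0,0],"slide": [-7,25,-3],"fingers": 255},{"angular": [0,0,0],"slide": [-13,25,-3],"fingers": 255},{"angular": [0,0,0],"slide": [-17,25,-3],"fingers": 255},{"angular": [0,0,0],"slide": [-20,25,-3],"fingers": 255},{"angular": [0,0,0],"slide": [-23,25,-3],"fingers": 255},{"angular": [0,0,0],"slide": [-26,25,-3],"fingers": 255}]'

```text
t: 10.47
position: [0.6218, 0.0174, 0.0912]
tcp_rot: [-0.698, 0.698, -0.112, 0.113]
ft_force: [1.1, -0.5, -0.2]
grip_width: -0.0001
```

```bash
python3 - <<'E'
from h import *
go([-33,121,92])
E
```

```text
t 10.47 bed [-16.4 121.7  91.2] Fbed [ 1.2 -0.2 -0.2] w -0.0001
ang [-0.      0.0042  0.0014]
[-33, 121, 92] slide [-16.6  -0.9  -0.6]
```

Call:
send_rows --series '[{"angular": [0,0,0],"slide": [-3,0,0],"fingers": 255},{"angular": [0,0,0],"slide": [-6,0,0],"fingers": 255},{"angular": [0,0,0],"slide": [-9,0,0],"fingers": 255},{"angular": [0,0,0],"slide": [-12,0,0],"fingers": 255},{"angular": [0,0,0],"slide": [-15,0,0],"fingers": 255},{"angular": [0,0,0],"slide": [-17,0,0],"fingers": 255},{"angular": [0,0,0],"slide": [-18,0,0],"fingers": 255}]'

```text
t: 11.05
position: [0.6044, 0.0232, 0.0911]
tcp_rot: [-0.698, 0.698, -0.112, 0.113]
ft_force: [2.2, -0.7, -0.2]
grip_width: 0.0004
```

```bash
python3 - <<'E'
from h import *
from plant import cams
go([-33,121,92])
c=cams.capture("wrist"); cv2.imwrite("pics/w9.png",c["pixels"])
E
```

```text
t 11.05 bed [-34.7 121.6  91.1] Fbed [ 2.3  0.1 -0.2] w 0.0004
ang [0.     0.0043 0.0013]
[-33, 121, 92] slide [ 1.7 -0.9 -0.6]
```

View pics/w9.png

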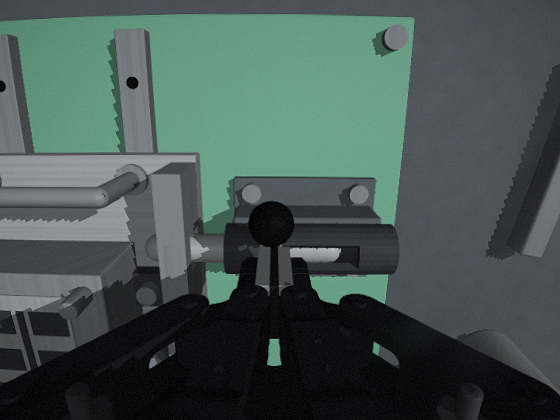

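Call:
send_rows --series '[{"angular": [0,0,0],"slide": [-3,0,0],"fingers": 255},{"angular": [0,0,0],"slide": [-6,0,0],"fingers": 255},{"angular": [0,0,0],"slide": [-6,0,0],"fingers": 255},{"angular": [0,0,0],"slide": [2,-10,0],"fingers": 255},{"angular": [0,0,0],"slide": [2,-40,0],"fingers": 255},{"angular": [0,0,0],"slide": [-15,-40,0],"fingers": 255},{"angular": [0,0,0],"slide": [-36,-40,0],"fingers": 255},{"angular": [0,0,0],"slide": [-36,-40,0],"fingers": 255}]'

```text
t: 11.77
position: [0.5663, 0.0359, 0.1308]
tcp_rot: [0.698, -0.698, 0.114, -0.111]
ft_force: [-1.1, 0.1, -1.0]
grip_width: -0.0001
```

```bash
python3 - <<'E'
from h import *
from plant import cams
go([-70,121,100],[-71,121,74])
c=cams.capture("wrist"); cv2.imwrite("pics/w10.png",c["pixels"])
c=cams.capture("scene"); cv2.imwrite("pics/s10.png",cv2.resize(c["pixels"][140:285,175:345],None,fx=4,fy=4))
E
```

```text
t 11.77 bed [-74.9 121.5 130.8] Fbed [-1.1 -0.3 -1. ] w -0.0001
ang [ 0.0002  0.0056 -0.0033]
[-70, 121, 100] slide [ 5.  30.8 -0.5]
[-71, 121, 74] slide [ 4.  56.8 -0.5]
```

View pics/w10.png

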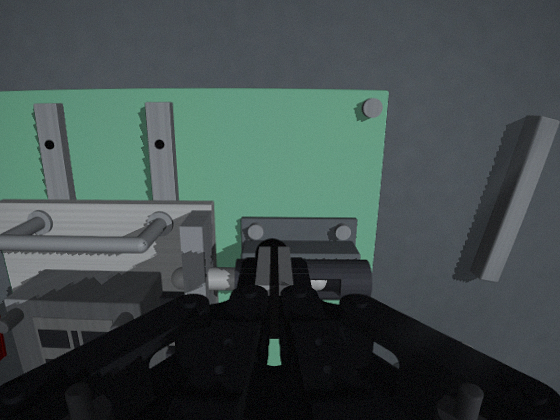

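View pics/s10.png

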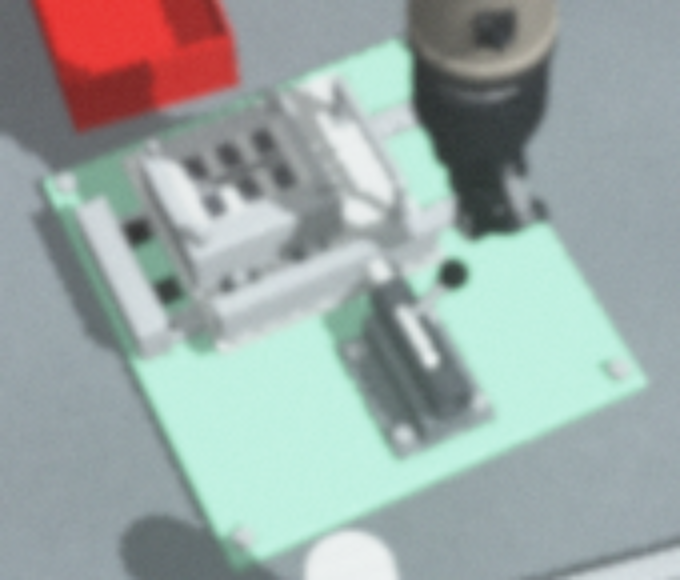

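Call:
send_rows --series '[{"angular": [0,0,0],"slide": [6,12,0],"fingers": 255},{"angular": [0,0,0],"slide": [6,24,0],"fingers": 255},{"angular": [0,0,0],"slide": [6,30,0],"fingers": 255},{"angular": [0,0,0],"slide": [5,35,0],"fingers": 255},{"angular": [0,0,0],"slide": [4,40,0],"fingers": 255},{"angular": [0,0,0],"slide": [3,45,0],"fingers": 255},{"angular": [0,0,0],"slide": [2,48,0],"fingers": 255},{"angular": [0,0,0],"slide": [1,51,0],"fingers": 255}]'

```text
t: 12.53
position: [0.57, 0.0345, 0.0793]
tcp_rot: [-0.698, 0.698, -0.113, 0.112]
ft_force: [-2.2, 0.9, 3.1]
grip_width: -0.0001
```

```bash
python3 - <<'E'
from h import *
go([-74,121,72])
E
```

```text
t 12.53 bed [-70.9 121.4  79.3] Fbed [-2.4  0.1  3.1] w -0.0001
ang [ 0.0005  0.0049 -0.0006]
[-74, 121, 72] slide [-3.1  7.3 -0.3]
```

Call:
send_rows --series '[{"angular": [0,0,0],"slide": [-1,2,0],"fingers": 255},{"angular": [0,0,0],"slide": [-2,4,0],"fingers": 255},{"angular": [0,0,0],"slide": [-3,6,0],"fingers": 255},{"angular": [0,0,0],"slide": [-3,8,0],"fingers": 255},{"angular": [0,0,0],"slide": [-3,8,0],"fingers": 255}]'

```text
t: 12.95
position: [0.5679, 0.0353, 0.0727]
tcp_rot: [0.698, -0.698, 0.113, -0.113]
ft_force: [-5.1, -0.0, 14.9]
grip_width: 0.0004
```

```bash
python3 - <<'E'
from h import *
status()
E
```

```text
t 12.95 bed [-73.1 121.5  72.7] Fbed [-4.8 -1.7 14.9] w 0.0004
```

Call:
send_rows --series '[{"angular": [0,0,0],"slide": [0,-20,0],"fingers": 255},{"angular": [0,0,0],"slide": [0,-60,0],"fingers": 255},{"angular": [0,0,0],"slide": [0,-100,0],"fingers": 255},{"angular": [0,0,0],"slide": [-10,-140,0],"fingers": 255},{"angular": [0,0,0],"slide": [-40,-160,0],"fingers": 255},{"angular": [0,0,0],"slide": [-60,-160,0],"fingers": 255},{"angular": [0,0,0],"slide": [-60,-160,0],"fingers": 255},{"angular": [0,0,0],"slide": [-60,-160,0],"fingers": 255}]'

```text
t: 13.62
position: [0.5106, 0.0546, 0.2331]
tcp_rot: [0.699, -0.698, 0.112, -0.113]
ft_force: [-0.1, 0.6, -0.5]
grip_width: -0.0002
```

```bash
python3 - <<'E'
from h import *
from plant import cams
status()
s,M=cur(); T=np.eye(4); T[:3,:3]=M; T[:3,3]=s["position"]
c=cams.capture("wrist"); cv2.imwrite("pics/w11.png",c["pixels"])
b=json.load(open("bed.json"))
print("ball exp 1.4",proj(c,bed2w(b,[[-75.3,121.5,63.8],[-30-46*np.sin(1.2),121.5,56+46*np.cos(1.2)],[-66,0,82],[-80,-82,42],[-80,82,42],[-160,210,12]]),T@c["mount"]))
c=cams.capture("scene"); cv2.imwrite("pics/s11.png",c["pixels"])
c=cams.capture("side"); cv2.imwrite("pics/d11.png",c["pixels"])
E
```

```text
t 13.62 bed [-133.7  121.4  233.1] Fbed [-0.3  0.5 -0.5] w -0.0002
ball exp 1.4 [[273.10731856 241.35502562]
 [273.09629644 247.3086112 ]
 [144.14088345 257.17104092]
 [ 80.15695982 227.72706058]
 [234.92405075 228.81311982]
 [357.06236357 148.14826641]]
```

View pics/w11.png

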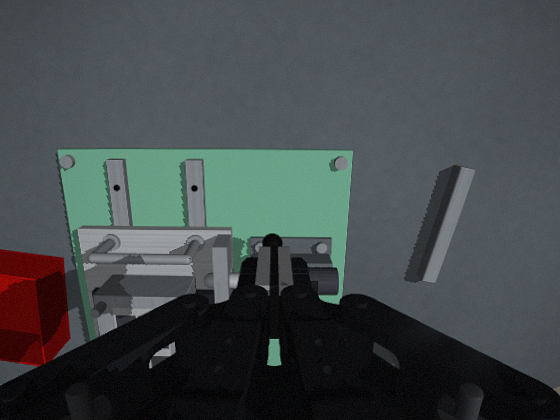

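View pics/s11.png

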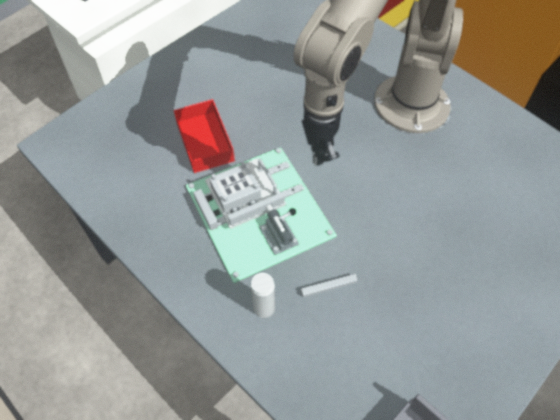

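View pics/d11.png

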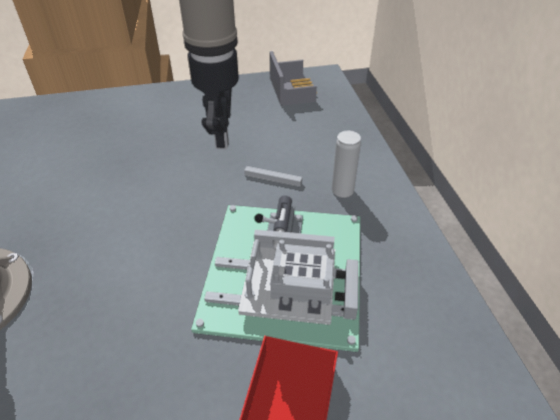

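```bash
python3 - <<'E'
from h import *
from plant import cams
b=json.load(open("bed.json"))
for n in("scene","side"):
    c=cams.capture(n)
    print(n,[np.round(proj(c,bed2w(b,[[-30-46*np.sin(a),125,56+46*np.cos(a)]])),1).tolist() for a in (1.,1.2,1.4)])
    im=c["pixels"]; x,y=((293,212) if n=="scene" else (259,218))
    g=im[y-9:y+10,x-9:x+10].max(2); yy,xx=np.where(g<60); print(xx.mean()+x-9,yy.mean()+y-9,len(xx))
    i0=cv2.imread(f"pics/{n}0.png")
    d=cv2.absdiff(i0,im).max(2)
    for nm,(u,v) in dict(bin=(203,135) if n=="scene" else (290,385),can=(263,295) if n=="scene" else (346,165),bar=(328,285) if n=="scene" else (273,177)).items(): print(nm,d[v-25:v+25,u-35:u+35].mean())
E
```

```text
scene [[[291.2, 210.0]], [[292.6, 211.1]], [[293.4, 212.6]]]
nan nan 0
bin 19.64
can 2.5554285714285716
bar 2.682857142857143
side [[[259.7, 210.7]], [[257.8, 213.5]], [[256.7, 216.6]]]
258.390243902439 217.90243902439025 41
bin 23.65685714285714
can 1.8991428571428572
bar 4.055714285714286<stdin>:8: RuntimeWarning: Mean of empty slice.
  ret = ret.dtype.type(ret / rcount)
```

```bash
python3 - <<'E'
from plant import job_done
print(job_done())
E
```

```text
the job is handed in; nothing more can be done
None
```

I secured the tray and handed the job in after about 14 s of robot time. `job_done()` gave no verdict. The fingers were shut before the first contact and stayed shut.

1. **Tray:** I pushed the handle until the tray stopped against the end stop, at about 14 N with no further movement. The last wrist picture shows the tray's front corners within about 4 px of where they should be at home.
2. **Bolt:** I pushed the ball knob along the slot until it stopped firmly, at about 12 N. The wrist picture shows the rod in the side bar and the pin at the corner of the slot.
3. **Knob:** I pushed it round towards -x, then pressed it down until it stopped at about 15 N. In the wrist, scene and side pictures the ball lies within about 2 px of its predicted position at 1.4 rad.
4. **Clear:** The gripper is well above everything, and the wrist force reads under 1 N.

**Checks that disagreed or failed:**
- **Bed position:** The cameras' estimates differed by about 3–7 mm. I used the wrist camera's fit and confirmed by contact.
- **Tray after the push:** One wrist-camera fit put the tray 2.8 mm out. That picture was taken while the arm was still moving, and later pictures and the bolt going in agree with home.
- **Scene ball measurement:** The automatic check found no dark pixels, so I read that position by eye.
- **Bin:** The before/after picture comparison showed little change around the can and the bar but a clear difference around the bin. I put this down to shadow and the moved tray nearby. The bin looks to be in the same place in both views, and the arm never went near it.

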